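Find the rocking corner of a hub jig plate and press its shim flat

TASK

The plate under the wheel hub is not standing firm: with the fingertips, press firmly down on the red spots at its corners, one after another, until you find the corner that rocks down (its orange flag drops with it). Then press the brass shim beside that corner down until it lies fully flat, and leave the other three shims standing. Do not pick anything up, shift the plate or disturb the things around it.

Things in the scene. Friction and masses are not known exactly. Their poses are not given: they have to be found in the camera images.
- base: Fixed blue slab that carries the work, 230 mm (x) by 330 mm (y) by 12 mm, on the bench. Origin at the centre of its underside; z up; at yaw 0 its x points away from the robot and y to the robot's left (yaw varies by 14 degrees either way). Offsets given below for shims and flags are along its axes from its middle.
- plate: Loose aluminium jig plate 190 x 190 x 10 mm, about 3 kg with the wheel hub bolted on (flange 124 mm across; six studs, 53 mm out, to 38 mm above the plate; barrel 68 mm across, to 56 mm above it). Origin: centre of its underside, 30 mm above the bench; centred on the base, axes alike. It stands on four hidden feet 70 mm out in x and y; one, unseen and different each run, is slack.
- corner_near_left (a point): Centre of the flush red disc (26 mm across) on the plate's near left corner, where to press: 75 mm from the plate's middle in x and in y, 40 mm above the bench. If this is the slack corner it yields from about 3 N, reaches a stop 4 to 5 mm down at about 7 N (the opposite corner rises) and springs back level on release; otherwise it is solid.
- corner_near_right (a point): Centre of the flush red disc (26 mm across) on the plate's near right corner, where to press: 75 mm from the plate's middle in x and in y, 40 mm above the bench. If this is the slack corner it yields from about 3 N, reaches a stop 4 to 5 mm down at about 7 N (the opposite corner rises) and springs back level on release; otherwise it is solid.
- corner_far_left (a point): Centre of the flush red disc (26 mm across) on the plate's far left corner, where to press: 75 mm from the plate's middle in x and in y, 40 mm above the bench. If this is the slack corner it yields from about 3 N, reaches a stop 4 to 5 mm down at about 7 N (the opposite corner rises) and springs back level on release; otherwise it is solid.
- corner_far_right (a point): Centre of the flush red disc (26 mm across) on the plate's far right corner, where to press: 75 mm from the plate's middle in x and in y, 40 mm above the bench. If this is the slack corner it yields from about 3 N, reaches a stop 4 to 5 mm down at about 7 N (the opposite corner rises) and springs back level on release; otherwise it is solid.
- flag_near_left (a joint): Drop (m) of the orange flag (6 x 22 mm, 17 mm tall) beside the plate's edge at the near left corner, 102 mm out in x, 74 mm in y. At first 0, its top level with the plate top within 1 mm. If this corner is rocked fully down, the plate pushes it 4 to 5 mm down and it stays there; it moves only by the plate pressing on its pin underneath.
- flag_near_right (a joint): Drop (m) of the orange flag (6 x 22 mm, 17 mm tall) beside the plate's edge at the near right corner, 102 mm out in x, 74 mm in y. At first 0, its top level with the plate top within 1 mm. If this corner is rocked fully down, the plate pushes it 4 to 5 mm down and it stays there; it moves only by the plate pressing on its pin underneath.
- flag_far_left (a joint): Drop (m) of the orange flag (6 x 22 mm, 17 mm tall) beside the plate's edge at the far left corner, 102 mm out in x, 74 mm in y. At first 0, its top level with the plate top within 1 mm. If this corner is rocked fully down, the plate pushes it 4 to 5 mm down and it stays there; it moves only by the plate pressing on its pin underneath.
- flag_far_right (a joint): Drop (m) of the orange flag (6 x 22 mm, 17 mm tall) beside the plate's edge at the far right corner, 102 mm out in x, 74 mm in y. At first 0, its top level with the plate top within 1 mm. If this corner is rocked fully down, the plate pushes it 4 to 5 mm down and it stays there; it moves only by the plate pressing on its pin underneath.
- shim_near_left (a joint): Angle (rad) the near left corner's brass shim is pressed down: 0 to 0.1 at first (raised), 0.62 flat on its stop, top face then 29 mm above the bench. Strip 24 mm wide, 4 mm thick, hinged along x at 75 mm out in x, 102 mm in y, 27 mm above the bench; runs 50 mm outward (+y), sloping up, end about 57 mm high at first. Stays where left; about 6 N down at its end moves it.
- shim_end_near_left (a point): Point on the upper face of the near left shim, on its middle line, 45 mm from the hinge and 5 mm from the outer end; moves with the shim.
- shim_near_right (a joint): Angle (rad) the near right corner's brass shim is pressed down: 0 to 0.1 at first (raised), 0.62 flat on its stop, top face then 29 mm above the bench. Strip 24 mm wide, 4 mm thick, hinged along x at 75 mm out in x, 102 mm in y, 27 mm above the bench; runs 50 mm outward (-y), sloping up, end about 57 mm high at first. Stays where left; about 6 N down at its end moves it.
- shim_end_near_right (a point): Point on the upper face of the near right shim, on its middle line, 45 mm from the hinge and 5 mm from the outer end; moves with the shim.
- shim_far_left (a joint): Angle (rad) the far left corner's brass shim is pressed down: 0 to 0.1 at first (raised), 0.62 flat on its stop, top face then 29 mm above the bench. Strip 24 mm wide, 4 mm thick, hinged along x at 75 mm out in x, 102 mm in y, 27 mm above the bench; runs 50 mm outward (+y), sloping up, end about 57 mm high at first. Stays where left; about 6 N down at its end moves it.
- shim_end_far_left (a point): Point on the upper face of the far left shim, on its middle line, 45 mm from the hinge and 5 mm from the outer end; moves with the shim.
- shim_far_right (a joint): Angle (rad) the far right corner's brass shim is pressed down: 0 to 0.1 at first (raised), 0.62 flat on its stop, top face then 29 mm above the bench. Strip 24 mm wide, 4 mm thick, hinged along x at 75 mm out in x, 102 mm in y, 27 mm above the bench; runs 50 mm outward (-y), sloping up, end about 57 mm high at first. Stays where left; about 6 N down at its end moves it.
- shim_end_far_right (a point): Point on the upper face of the far right shim, on its middle line, 45 mm from the hinge and 5 mm from the outer end; moves with the shim.
- bearing_ring: Loose steel bearing ring, 50 mm outside, 30 mm inside, 18 mm tall, lying on the blue slab between the two left shims; origin at the centre of its underside. Leave it alone.
- jar: Loose amber glass jar with a steel cap, 64 mm across, 85 mm tall, on the bench to the right; origin at the centre of its underside. Leave it alone.
- tub: Loose white open tub, 90 mm across, 85 mm tall, on the bench to the left; origin at the centre of its underside. Leave it alone.
- screwdriver: Loose screwdriver with a red handle lying on the bench to the right, about 200 mm long along its x, handle to -x. Leave it alone.

How it is judged:
By the outcome, as a careful person would: the job done as asked, in the order asked, and still so for the second after the job is handed in, with the robot touching nothing.
It also fails if it takes over 54 s, if anything falls off the work surface, if the arm or the gripper's body presses on something with over 40 N, if the wrist force passes 120 N, or if a joint passes its speed limit or range.

ROBOT

A 6-joint arm with a two-finger parallel gripper is mounted at the origin on the work surface. World frame = base frame: x ahead of the robot, y to its left, z up, the work surface at z = 0. Lengths are in mm, angles in rad, forces in N, time in s.
With the tool pointing down it reaches from about 275 to 1000 mm from the base axis. Payload 8.4 kg.
Tool frame: the origin (TCP) lies at the very end of the fingers, on their centre line; the grasp point (between the pads) lies 19 mm behind it (ctrl.pinch_z is the distance from the TCP to the grasp point, in mm); z points along the fingers, y is the direction in which the jaws open and shut (so a half turn about z gives the same grasp; the last joint's range is limited). The gripper opens to 85 mm and grips with 20 to 120 N. Pads are 22 mm wide; open, the fingers measure 114 mm over their backs; the gripper's body (76 mm by 85 mm) begins 54 mm behind the grasp point. The pads swing forward as they close: fully open they stand 13 mm farther back than shut.
Start: joints at [1.306, 0.353, 1.633, -0, 1.155, -0.002], TCP at [162.364, 603.544, 210.181] pointing down, gripper open.
Joint ranges: [-2.63, 2.63], [-0.92, 2.1], [0.06, 2.66], [-1.3, 4.44], [0, 2.69], [-3.02, 3.02]. Speed limits (rad/s): [2.22, 2.22, 2.79, 3.14, 3.14, 3.14].

INTERFACE

Orientations are given as a unit quaternion [w, x, y, z].
In Python, from plant import ctrl gives the robot as it stands. The module is installed in compiled form; this text tells all that it offers.
- The arm moves only by the tool arm_command, never from a script. Its argument "moves" is a list of rows, each an object of numbers: "dx", "dy", "dz": the shift along the tool's x, y, z normalised to -1 to 1, where 1 is 50 mm; "rx", "ry", "rz": the turn, a rotation vector about the tool's x, y, z normalised to -1 to 1, where 1 is 6 degrees; "fingers": the gripper command: -1 is shut, 1 is fully open, values between are in proportion. In form: [{"dx": .., "dy": .., "dz": .., "rx": .., "ry": .., "rz": .., "fingers": ..}, ...]. A call has 1 to 10 rows; each row shifts and turns the commanded pose from where the row before left it, along the tool's axes as they then stand; what a row does not reach is not made up. A row lasts 1/10 s, in which the tool goes at most 50 mm and 8.59 degrees, less where a joint would pass 70% of its speed; a pose out of reach is approached as far as the arm can. A call with a number of a shift or a turn outside -1 to 1 is refused whole. A call with a gripper value outside its range is refused whole. The fingers move at their own pace and stop on an object; "squeeze" is the grip in N (left out, the last holds). Time passes only in rows, so rows that do not move let the fingers close. It gives the time, the measured TCP pose, the force and the opening at its end, in the units of the state.
- ctrl.observe(): the state, without advancing time (a new reading comes with each control period).
- ctrl.snapshot(name): name is "side" or "top" or "wrist"; returns the picture (400x640x3 uint8, red, green, blue); there is no depth.
- ctrl.camera_info(name): a dict with "fx", "fy", "cx", "cy" (pixels), "R" (3x3) and "t" (3): a world point X has camera coordinates R X + t. Camera axes: x right, y down, z forward; pixel columns grow to the right and rows downward; lengths in mm; the calibration is good to about 2 mm. A picture is of the moment at which its call begins: read the wrist's pose just before it. camera_info takes no time and is no camera call; for the wrist camera it gives the pose at the moment of the call.
- ctrl.job_done(): hands the job in, once; it reports no verdict.
Trained networks look in the newest picture that a camera, given by its name, has taken for a name from the list of things; names that differ only in an ending like _2 or _b are one class to them, and where a whole thing is asked for, a point or a joint stands for the part that bears it (a point fixed in the world has none). Each returns a list of dicts, best first, with "score" (0 to 1); they miss things now and then, are a little off and sometimes report something else, mostly with a low value. They report only what shows in the picture. A call takes as long as a camera call.
- ctrl.find_in(camera, query): "bbox" ([left, top, width, height] in pixels, round what is visible of it).
- ctrl.regions_of(camera, query): "pixels" (400x640 bool, what is visible of it) and "bbox" ([left, top, width, height] in pixels, round what is visible of it).
- ctrl.tip_of(camera, query): "position" ([column, row] in pixels: a listed point, or the origin of a listed thing).
The state is a dict: "time_s": time; "joints": joint angles; "joint_vel": joint speeds; "joint_torque": joint torques, N m; "tool_pos": TCP position; "orientation": TCP orientation; "force": force on the tool from outside, world axes, zero at the start; "torque": the same for the moment, N m; "opening": finger opening in mm.
Only numpy, scipy, OpenCV 4.12 (cv2) and the standard library are available. Lean on these libraries where they do the work, as an engineer would, in place of code of your own. Each camera call takes 0.05 s, during which the arm holds its last target. There are 200 camera calls.

## Working session

There is one attempt and no reset: what is moved stays moved. The work goes in short steps, Python scripts to look and compute and a tool call to move; the robot and the scene stay as the last step left them, time stands still between calls to the robot, and variables do not carry over. Pictures are saved under pics/ and viewed, about 8 in all and at most 12, crops included, and the job is handed in when it is done.

Besides the shell and the picture viewer there is one more tool, called after "Request:" as name([rows], argument=value, ...), one row to a line, values as JSON. arm_command: Moves the arm, as the interface text tells. Its arguments: {"type":"object","properties":{"moves":{"type":"array","items":{"type":"object","properties":{"dx":{"type":"number"},"dy":{"type":"number"},"dz":{"type":"number"},"rx":{"type":"number"},"ry":{"type":"number"},"rz":{"type":"number"},"fingers":{"type":"number"}}}},"squeeze":{"type":"number"}},"required":["moves"]}

```bash
mkdir -p pics
cat > h.py <<'E'
import numpy as np, cv2
from plant import ctrl
def save(cam,name):
    im=ctrl.snapshot(cam); cv2.imwrite('pics/'+name,im[:,:,::-1]); return im
def ray(cam,uv,z):
    c=ctrl.camera_info(cam); R=np.array(c['R']);t=np.array(c['t'])
    d=R.T@np.array([(uv[0]-c['cx'])/c['fx'],(uv[1]-c['cy'])/c['fy'],1]); o=-R.T@t
    return o+d*(z-o[2])/d[2]
def proj(cam,X):
    c=ctrl.camera_info(cam); p=np.array(c['R'])@np.array(X)+np.array(c['t'])
    return [c['fx']*p[0]/p[2]+c['cx'],c['fy']*p[1]/p[2]+c['cy']]
E
python3 - <<'E'
from h import *
a=save('top','t0.png'); b=save('side','s0.png')
for n in ['near_left','near_right','far_left','far_right']:
    for cam in ['top','side']:
        r=ctrl.tip_of(cam,'corner_'+n)
        print(n,cam,[(np.round(x['position']),round(x['score'],2),ray(cam,x['position'],40).round(1)) for x in r[:2]])
o=ctrl.observe(); print(o['time_s'],o['tool_pos'],o['orientation'],o['force'],o['opening'])
E
```

```text
near_left top [(array([293., 224.]), 0.95, array([489.1,  73.7,  40. ]))]
near_left side [(array([346., 230.]), 0.68, array([493.6,  78.1,  40. ]))]
near_right top [(array([344., 221.]), 0.97, array([497.3, -72.3,  40. ]))]
near_right side [(array([350., 197.]), 0.64, array([496.2, -72.1,  40. ]))]
far_left top [(array([293., 174.]), 0.77, array([635.5,  73.9,  40. ]))]
far_left side [(array([298., 230.]), 0.76, array([628.3,  94.2,  40. ]))]
far_right top [(array([342., 169.]), 0.88, array([649.7, -67. ,  40. ])), (array([268., 173.]), 0.71, array([638.2, 147. ,  40. ]))]
far_right side [(array([303., 192.]), 0.92, array([643.6, -83.4,  40. ]))]
0.5 [162.37106678 603.54277077 210.14088487] [ 6.29294292e-06  1.31029366e-01  9.91378487e-01 -2.38143698e-05] [0.10247863 0.47368561 0.53173761] 84.9130685715246
```

View pics/t0.png

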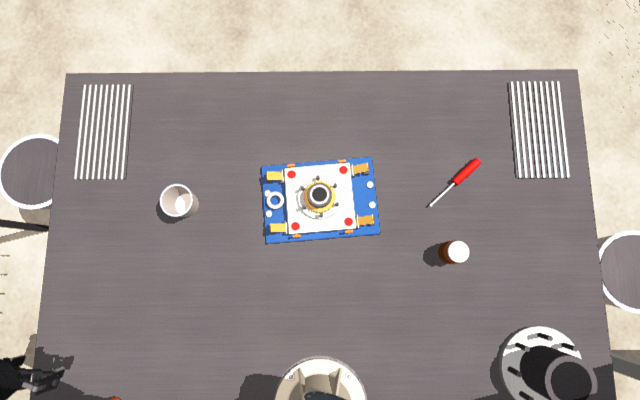

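View pics/s0.png

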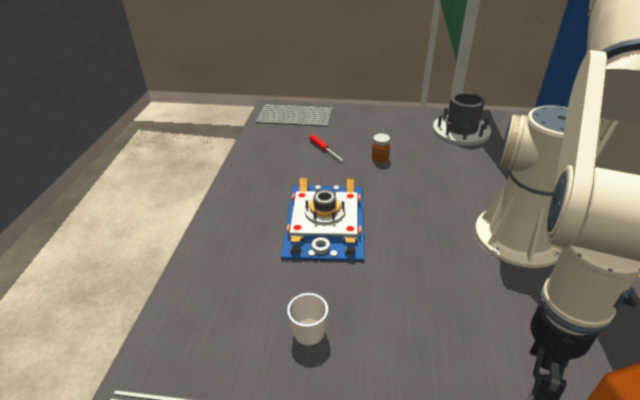

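The top view shows the plate centred near (318,198) with only a slight yaw. The red discs sit at about (293,224), (344,221), (293,174) and (342,169), and the way to it is clear at height. I'll shut the fingers and move over it.

Request:
arm_command([
  {"dx": -0.71,"dy": -0.643,"dz": -0.1,"fingers": -1},
  {"dx": -0.71,"dy": -0.643,"dz": -0.1,"fingers": -1},
  {"dx": -0.71,"dy": -0.643,"dz": -0.1,"fingers": -1},
  {"dx": -0.71,"dy": -0.643,"dz": -0.1,"fingers": -1},
  {"dx": -0.71,"dy": -0.643,"dz": -0.1,"fingers": -1},
  {"dx": -0.71,"dy": -0.643,"dz": -0.1,"fingers": -1},
  {"dx": -0.71,"dy": -0.643,"dz": -0.1,"fingers": -1},
  {"dx": -0.71,"dy": -0.643,"dz": -0.1,"fingers": -1},
  {"dx": -0.71,"dy": -0.643,"dz": -0.1,"fingers": -1},
  {"dx": -0.71,"dy": -0.643,"dz": -0.1,"fingers": -1},
])

```text
$.moves[0]: bad value
```

Request:
arm_command([
  {"dx": -0.71,"dy": -0.643,"dz": -0.1,"fingers": -1},
  {"dx": -0.71,"dy": -0.643,"dz": -0.1,"fingers": -1},
  {"dx": -0.71,"dy": -0.643,"dz": -0.1,"fingers": -1},
  {"dx": -0.71,"dy": -0.643,"dz": -0.1,"fingers": -1},
  {"dx": -0.71,"dy": -0.643,"dz": -0.1,"fingers": -1},
  {"rz": -1,"fingers": -1},
  {"rz": -1,"fingers": -1},
  {"rz": -1,"fingers": -1},
  {"fingers": -1},
])

```text
$.moves[0]: bad value
```

Run:
```python
from h import *
a=save('wrist','w0.png')
P={}
for n in ['near_left','near_right','far_left','far_right']:
    r=ctrl.tip_of('wrist','corner_'+n)
    print(n,[(np.round(x['position']),round(x['score'],2),ray('wrist',x['position'],40).round(1)) for x in r[:2]])
o=ctrl.observe(); print(o['time_s'],o['tool_pos'],o['orientation'],o['force'],o['opening'])
```

```text
near_left []
near_right []
far_left []
far_right []
0.75 [162.34948756 603.53529719 210.19026273] [-1.75565346e-05  1.31028538e-01  9.91378597e-01 -5.61655455e-06] [0.56467937 0.74667722 0.31679182] 85.20148859216417
```

View pics/w0.png

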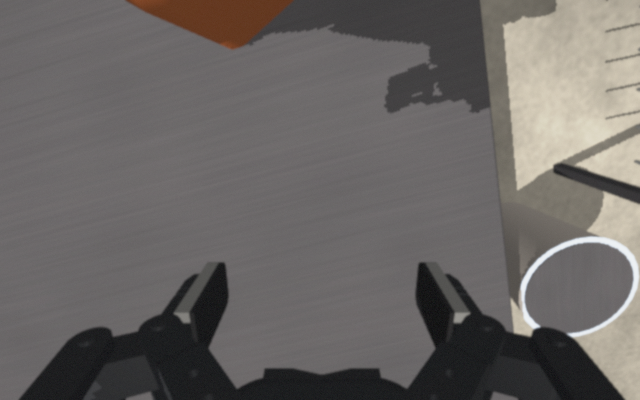

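The move was refused, so nothing has moved. The wrist view shows only bench and the open fingers. I'll retry with every key given in full.

Request:
arm_command([
  {"dx": -0.71,"dy": -0.64,"dz": -0.1,"rx": 0,"ry": 0,"rz": 0,"fingers": -1},
])

```text
time_s: 0.85
tool_pos: [186.8, 566.1, 214.6]
orientation: [-0.0, 0.13, 0.992, 0.001]
force: [1.7, 0.8, -0.2]
opening: 73.3
```

Request:
arm_command([
  {"dx": -0.78,"dy": -0.57,"dz": -0.1,"rx": 0,"ry": 0,"rz": 0,"fingers": -1},
  {"dx": -0.78,"dy": -0.57,"dz": -0.1,"rx": 0,"ry": 0,"rz": 0,"fingers": -1},
  {"dx": -0.78,"dy": -0.57,"dz": -0.1,"rx": 0,"ry": 0,"rz": 0,"fingers": -1},
  {"dx": -0.78,"dy": -0.57,"dz": -0.1,"rx": 0,"ry": 0,"rz": 0,"fingers": -1},
  {"dx": -0.78,"dy": -0.57,"dz": -0.1,"rx": 0,"ry": 0,"rz": 0,"fingers": -1},
  {"dx": -0.78,"dy": -0.57,"dz": -0.1,"rx": 0,"ry": 0,"rz": 0,"fingers": -1},
  {"dx": -0.78,"dy": -0.57,"dz": -0.1,"rx": 0,"ry": 0,"rz": 0,"fingers": -1},
  {"dx": -0.78,"dy": -0.57,"dz": -0.1,"rx": 0,"ry": 0,"rz": 0,"fingers": -1},
  {"dx": -0.78,"dy": -0.57,"dz": -0.1,"rx": 0,"ry": 0,"rz": 0,"fingers": -1},
  {"dx": -0.78,"dy": -0.57,"dz": -0.1,"rx": 0,"ry": 0,"rz": 0,"fingers": -1},
])

```text
time_s: 1.85
tool_pos: [491.9, 185.1, 265.7]
orientation: [0.0, 0.131, 0.991, 0.0]
force: [1.4, 0.6, 0.6]
opening: -0.1
```

Request:
arm_command([
  {"dx": -0.78,"dy": -0.57,"dz": -0.1,"rx": 0,"ry": 0,"rz": 0,"fingers": -1},
  {"dx": -0.78,"dy": -0.57,"dz": -0.1,"rx": 0,"ry": 0,"rz": 0,"fingers": -1},
  {"dx": -0.78,"dy": -0.57,"dz": -0.1,"rx": 0,"ry": 0,"rz": 0,"fingers": -1},
  {"dx": -0.78,"dy": -0.57,"dz": -0.1,"rx": 0,"ry": 0,"rz": 0,"fingers": -1},
  {"dx": -0.78,"dy": -0.57,"dz": -0.1,"rx": 0,"ry": 0,"rz": 0,"fingers": -1},
  {"dx": 0,"dy": 0,"dz": 0,"rx": 0,"ry": 0,"rz": -1,"fingers": -1},
  {"dx": 0,"dy": 0,"dz": 0,"rx": 0,"ry": 0,"rz": -1,"fingers": -1},
  {"dx": 0,"dy": 0,"dz": 0,"rx": 0,"ry": 0,"rz": -1,"fingers": -1},
  {"dx": 0,"dy": 0,"dz": 0,"rx": 0,"ry": 0,"rz": 0,"fingers": -1},
  {"dx": 0,"dy": 0,"dz": 0,"rx": 0,"ry": 0,"rz": 0,"fingers": -1},
])

```text
time_s: 2.85
tool_pos: [642.2, -1.4, 290.2]
orientation: [-0.0, -0.024, 1.0, -0.0]
force: [0.5, -0.2, -0.1]
opening: 0.3
```

Run:
```python
from h import *
a=save('wrist','w1.png')
for n in ['near_left','near_right','far_left','far_right']:
  for q in ['corner_','shim_end_']:
    r=ctrl.tip_of('wrist',q+n)
    print(q+n,[(np.round(x['position']),round(x['score'],2),ray('wrist',x['position'],40 if q[0]=='c' else 56).round(1)) for x in r[:2]])
o=ctrl.observe(); print(o['time_s'],o['tool_pos'],o['orientation'],o['force'],o['opening'])
```

```text
corner_near_left [(array([391.,  20.]), 0.89, array([482.6,  70.1,  40. ]))]
shim_end_near_left [(array([451.,  14.]), 0.94, array([477. , 131.1,  56. ]))]
corner_near_right [(array([257.,  28.]), 0.59, array([498.7, -80.3,  40. ]))]
shim_end_near_right [(array([201.,  22.]), 0.65, array([ 498.3, -138.3,   56. ]))]
corner_far_left [(array([385., 152.]), 0.56, array([632.4,  80.1,  40. ]))]
shim_end_far_left [(array([444., 155.]), 0.83, array([629. , 149.4,  56. ]))]
corner_far_right [(array([272., 158.]), 0.73, array([646.8, -62.4,  40. ]))]
shim_end_far_right [(array([216., 160.]), 0.93, array([ 649.3, -129.9,   56. ]))]
3.3 [642.18393029  -1.32082806 290.21185911] [ 2.62436206e-05 -2.55547056e-02  9.99673425e-01 -2.97307883e-06] [-0.05620051 -0.16715625  0.04786949] 0.2648858949151065
```

View pics/w1.png

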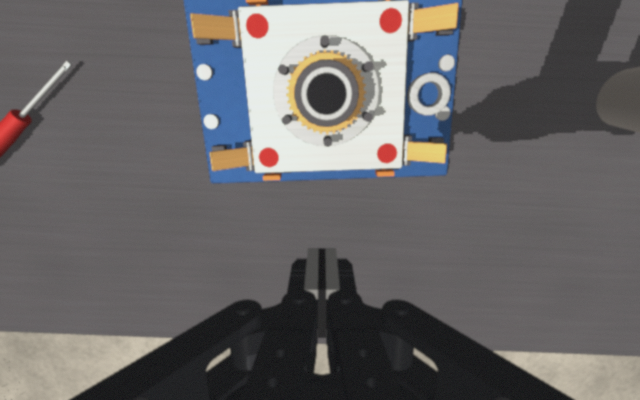

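The wrist view shows the plate with red discs at (391,20), (257,26), (387,153) and (269,157). All four shims stand raised. I'll fit the plate pose from the disc centroids.

```bash
cat >> h.py <<'E'
def discs(im,cam,z=40):
    h=cv2.cvtColor(im,cv2.COLOR_RGB2HSV); m=(((h[...,0]<5)|(h[...,0]>174))&(h[...,1]>170)&(h[...,2]>90)).astype(np.uint8)
    n,l,s,c=cv2.connectedComponentsWithStats(m)
    return [(c[i].round(1),int(s[i,4]),ray(cam,c[i],z)[:2]) for i in range(1,n) if s[i,4]>15]
def fit(W):
    M=np.array([[-75,75],[-75,-75],[75,75],[75,-75]],float)
    W=np.array(W); mc=W.mean(0); H=((W-mc).T@M); th=np.arctan2(H[1,0]-H[0,1],H[0,0]+H[1,1])
    R=np.array([[np.cos(th),-np.sin(th)],[np.sin(th),np.cos(th)]]); s=np.sum((M@R.T)*(W-mc))/np.sum(M*M)
    return mc,th,s,W-mc-M@R.T
E
python3 - <<'E'
from h import *
im=cv2.imread('pics/w1.png')[:,:,::-1].copy(); im2=cv2.imread('pics/t0.png')[:,:,::-1].copy()
def pick(D,guess): return [min(D,key=lambda d:np.hypot(*(d[2]-g)))[2] for g in guess]
g=[(487,73),(498,-75),(634,78),(647,-65)]
for i,c in ((im,'wrist'),(im2,'top')):
    D=discs(i,c); print([(d[0],d[1]) for d in D]); W=pick(D,g); print(np.round(W,1)); mc,th,s,r=fit(W); print(c,mc.round(1),np.degrees(th).round(2),s.round(3),r.round(1).tolist())
o=ctrl.observe()['orientation']; print(o)
E
```

```text
[(array([390.2,  20.2]), 335), (array([256.9,  25.4]), 327), (array([  9.6, 129.5]), 590), (array([386.5, 152.9]), 214), (array([268.4, 157. ]), 210)]
[[483.1  69.1]
 [496.1 -80.6]
 [632.9  82.1]
 [645.9 -67.6]]
wrist [564.5   0.7] 4.96 1.002 [[-0.2, 0.1], [-0.2, -0.1], [0.2, 0.2], [0.2, -0.1]]
[(array([466.2, 171. ]), 280), (array([342.9, 169.5]), 37), (array([291. , 173.9]), 36), (array([348.1, 221.3]), 39), (array([294.9, 225.7]), 39)]
[[485.4  67.5]
 [497.6 -82.3]
 [634.9  80. ]
 [647.5 -69.6]]
top [566.4  -1.1] 4.77 1.001 [[0.0, 0.1], [-0.2, -0.2], [0.1, 0.1], [0.1, 0.0]]
[ 2.62436206e-05 -2.55547056e-02  9.99673425e-01 -2.97307883e-06]
```

Request:
arm_command([
  {"dx": 0.03,"dy": 0.83,"dz": 0,"rx": 0,"ry": 0,"rz": -0.33,"fingers": -1},
  {"dx": 0,"dy": 0.83,"dz": 0.5,"rx": 0,"ry": 0,"rz": 0,"fingers": -1},
  {"dx": 0,"dy": 0,"dz": 0.9,"rx": 0,"ry": 0,"rz": 0,"fingers": -1},
  {"dx": 0,"dy": 0,"dz": 0.9,"rx": 0,"ry": 0,"rz": 0,"fingers": -1},
  {"dx": 0,"dy": 0,"dz": 0.9,"rx": 0,"ry": 0,"rz": 0,"fingers": -1},
  {"dx": 0,"dy": 0,"dz": 0.9,"rx": 0,"ry": 0,"rz": 0,"fingers": -1},
  {"dx": 0,"dy": 0,"dz": 0.4,"rx": 0,"ry": 0,"rz": 0,"fingers": -1},
  {"dx": 0,"dy": 0,"dz": 0,"rx": 0,"ry": 0,"rz": 0,"fingers": -1},
  {"dx": 0,"dy": 0,"dz": 0,"rx": 0,"ry": 0,"rz": 0,"fingers": -1},
])

```text
time_s: 4.2
tool_pos: [635.5, 81.4, 65.7]
orientation: [0.0, -0.043, 0.999, 0.0]
force: [0.8, -0.4, 0.1]
opening: -0.2
```

```bash
cat >> h.py <<'E'
C=np.array([565.3,0.]); TH=np.radians(4.9)
def inbase():
    o=ctrl.observe(); p=np.array(o['tool_pos']); d=p[:2]-C; c,s=np.cos(TH),np.sin(TH)
    q=o['orientation']; print('t',round(o['time_s'],2),'base xy',[round(c*d[0]+s*d[1],1),round(-s*d[0]+c*d[1],1)],'z',p[2].round(1),'toolyaw',round(-2*np.degrees(np.arctan2(q[1],q[2])),2),'F',np.round(o['force'],1))
E
python3 -c "
from h import *
inbase(); save('wrist','w2.png')"
```

```text
t 4.2 base xy [np.float64(76.9), np.float64(75.1)] z 65.7 toolyaw 4.92 F [ 0.8 -0.4  0.1]
```

View pics/w2.png

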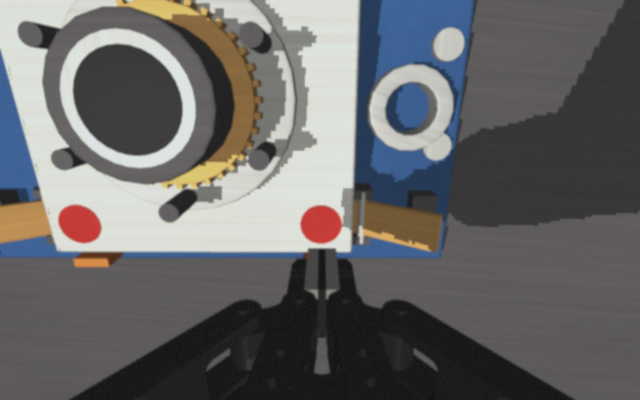

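The finger tip (column 321) lines up with the far left disc at (320,224). Next I'll press gradually.

Request:
arm_command([
  {"dx": 0.04,"dy": 0,"dz": 0.24,"rx": 0,"ry": 0,"rz": 0,"fingers": -1},
  {"dx": 0,"dy": 0,"dz": 0.24,"rx": 0,"ry": 0,"rz": 0,"fingers": -1},
  {"dx": 0,"dy": 0,"dz": 0.02,"rx": 0,"ry": 0,"rz": 0,"fingers": -1},
  {"dx": 0,"dy": 0,"dz": 0,"rx": 0,"ry": 0,"rz": 0,"fingers": -1},
])

```text
time_s: 4.65
tool_pos: [632.6, 81.1, 39.7]
orientation: [-0.0, -0.043, 0.999, -0.0]
force: [0.4, 0.3, -1.1]
opening: 0.5
```

Request:
arm_command([
  {"dx": 0,"dy": 0,"dz": 0.02,"rx": 0,"ry": 0,"rz": 0,"fingers": -1},
  {"dx": 0,"dy": 0,"dz": 0.02,"rx": 0,"ry": 0,"rz": 0,"fingers": -1},
  {"dx": 0,"dy": 0,"dz": 0,"rx": 0,"ry": 0,"rz": 0,"fingers": -1},
])

```text
time_s: 4.95
tool_pos: [633.1, 81.2, 38.3]
orientation: [0.0, -0.043, 0.999, 0.0]
force: [-0.4, -1.0, 0.1]
opening: -0.2
```

Request:
arm_command([
  {"dx": 0,"dy": 0,"dz": 0.02,"rx": 0,"ry": 0,"rz": 0,"fingers": -1},
  {"dx": 0,"dy": 0,"dz": 0.02,"rx": 0,"ry": 0,"rz": 0,"fingers": -1},
  {"dx": 0,"dy": 0,"dz": 0,"rx": 0,"ry": 0,"rz": 0,"fingers": -1},
])

```text
time_s: 5.25
tool_pos: [632.9, 81.1, 36.1]
orientation: [-0.0, -0.043, 0.999, -0.0]
force: [0.5, 0.1, -0.6]
opening: 0.2
```

```bash
python3 -c "
from h import *
inbase(); save('wrist','w3.png'); inbase()"
```

```text
t 5.25 base xy [np.float64(74.3), np.float64(75.1)] z 36.1 toolyaw 4.92 F [ 0.5  0.1 -0.6]
t 5.3 base xy [np.float64(74.3), np.float64(75.1)] z 36.1 toolyaw 4.92 F [ 0.4 -0.5 -0. ]
```

View pics/w3.png

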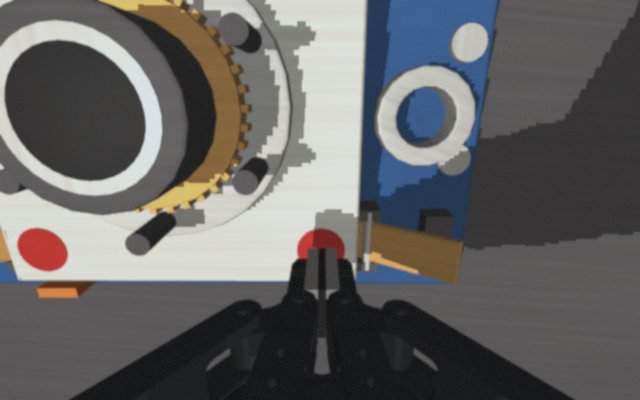

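The tips sit over the disc at (321,250). The reading is z=36 with no force, so there is no contact yet, or a bias in z. I'll continue in 1 mm steps.

Request:
arm_command([
  {"dx": 0,"dy": 0,"dz": 0.02,"rx": 0,"ry": 0,"rz": 0,"fingers": -1},
  {"dx": 0,"dy": 0,"dz": 0,"rx": 0,"ry": 0,"rz": 0,"fingers": -1},
])

```text
time_s: 5.5
tool_pos: [632.9, 81.2, 35.1]
orientation: [-0.0, -0.043, 0.999, 0.0]
force: [0.1, -0.7, 0.9]
opening: 0.2
```

Request:
arm_command([
  {"dx": 0,"dy": 0,"dz": 0.02,"rx": 0,"ry": 0,"rz": 0,"fingers": -1},
  {"dx": 0,"dy": 0,"dz": 0,"rx": 0,"ry": 0,"rz": 0,"fingers": -1},
])

```text
time_s: 5.7
tool_pos: [632.9, 81.2, 34.1]
orientation: [-0.0, -0.043, 0.999, -0.0]
force: [0.8, -0.0, 0.0]
opening: -0.1
```

Request:
arm_command([
  {"dx": 0,"dy": 0,"dz": 0.02,"rx": 0,"ry": 0,"rz": 0,"fingers": -1},
  {"dx": 0,"dy": 0,"dz": 0,"rx": 0,"ry": 0,"rz": 0,"fingers": -1},
])

```text
time_s: 5.9
tool_pos: [632.9, 81.2, 33.1]
orientation: [-0.0, -0.043, 0.999, -0.0]
force: [-0.2, 0.5, -1.0]
opening: 0.1
```

Request:
arm_command([
  {"dx": 0,"dy": 0,"dz": 0.02,"rx": 0,"ry": 0,"rz": 0,"fingers": -1},
  {"dx": 0,"dy": 0,"dz": 0,"rx": 0,"ry": 0,"rz": 0,"fingers": -1},
])

```text
time_s: 6.1
tool_pos: [632.9, 81.1, 32.0]
orientation: [-0.0, -0.043, 0.999, -0.0]
force: [0.7, -0.1, -0.6]
opening: -0.0
```

```bash
python3 -c "
from h import *
inbase(); a=save('wrist','w4.png'); b=save('side','s4.png')
print(proj('wrist',ctrl.observe()['tool_pos']), proj('side',ctrl.observe()['tool_pos']))
o=cv2.hconcat([cv2.resize(a[190:300,230:450],(440,440*110//220)) , cv2.resize(b[170:260,260:390],(318,220),interpolation=cv2.INTER_CUBIC)])
cv2.imwrite('pics/c4.png',o[:,:,::-1])"
```

```text
t 6.1 base xy [np.float64(74.3), np.float64(75.1)] z 32.0 toolyaw 4.92 F [ 0.7 -0.1 -0.6]
[np.float64(319.3011174204445), np.float64(245.6064580360045)] [np.float64(297.59416748433443), np.float64(229.03823921879018)]
```

View pics/c4.png

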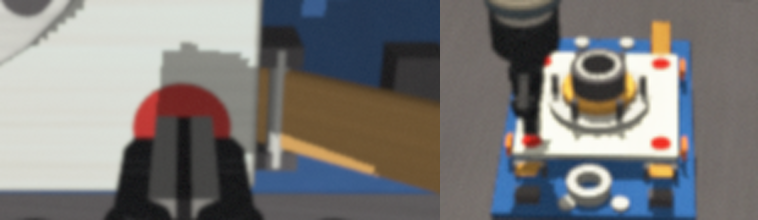

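```bash
python3 -c "
from h import *
from scipy.optimize import least_squares
c=ctrl.camera_info('wrist'); R=np.array(c['R']);t=np.array(c['t']); o=-R.T@t
tp=np.array(ctrl.observe()['tool_pos']); print('cam rel tcp',(o-tp).round(1),c['fx'],R.round(3).tolist())
im=cv2.imread('pics/w2.png')[:,:,::-1].copy(); D=discs(im,'wrist'); print([(d[0],d[1]) for d in D])
# w2 pose: same orientation, tcp shift
sh=np.array([635.5,81.4,65.7])-tp
def wp(uv,z):
    d=R.T@np.array([(uv[0]-c['cx'])/c['fx'],(uv[1]-c['cy'])/c['fy'],1]); q=o+sh; return (q+d*(z-q[2])/d[2])[:2]
b=[d for d in D if d[0][1]>150][:3]
for z in (20,25,30,35,40,45): 
    P=[wp(d[0],z) for d in b]; print(z,np.round(P,1).tolist(), [round(float(np.hypot(*(P[0]-p))),1) for p in P[1:]])
"
```

```text
cam rel tcp [-82.2  -5.9 164.6] 329.4443190475496 [[-0.086, 0.996, 0.0], [0.945, 0.082, 0.317], [0.316, 0.028, -0.948]]
[(array([ 79.2, 223.5]), 1049), (array([320.6, 224. ]), 1048)]
20 [[655.7, -83.5], [641.8, 82.6]] [166.6]
25 [[653.3, -79.7], [639.7, 82.4]] [162.7]
30 [[650.9, -75.9], [637.6, 82.2]] [158.7]
35 [[648.4, -72.1], [635.5, 82.0]] [154.7]
40 [[646.0, -68.4], [633.4, 81.9]] [150.8]
45 [[643.6, -64.6], [631.3, 81.7]] [146.8]
```

Request:
arm_command([
  {"dx": 0,"dy": 0,"dz": 0.02,"rx": 0,"ry": 0,"rz": 0,"fingers": -1},
  {"dx": 0,"dy": 0,"dz": 0,"rx": 0,"ry": 0,"rz": 0,"fingers": -1},
])

```text
time_s: 6.4
tool_pos: [632.9, 81.1, 31.1]
orientation: [-0.0, -0.043, 0.999, -0.0]
force: [-0.0, -0.4, -0.8]
opening: 0.0
```

Request:
arm_command([
  {"dx": 0,"dy": 0,"dz": 0.02,"rx": 0,"ry": 0,"rz": 0,"fingers": -1},
  {"dx": 0,"dy": 0,"dz": 0,"rx": 0,"ry": 0,"rz": 0,"fingers": -1},
])

```text
time_s: 6.6
tool_pos: [632.9, 81.2, 30.0]
orientation: [-0.0, -0.043, 0.999, -0.0]
force: [0.2, 0.3, -0.1]
opening: 0.2
```

```bash
python3 -c "
from h import *
o=ctrl.observe(); tp=np.array(o['tool_pos']); print(o['force'],o['joint_torque'])
for dx in (0,-11):
  for dz in (0,5,10,15): print(dx,dz,np.round(proj('wrist',tp+[dx,0,dz]),1))
a=save('wrist','w5.png'); D=discs(a,'wrist'); print([(d[0],d[1],d[2].round(1)) for d in D])
"
```

```text
[ 0.18812447  0.30591711 -0.09124663] [-1.20466216e-04 -6.78161502e+01 -2.61977059e+01 -2.29056895e-04
 -3.25054396e-02  1.82281002e-05]
0 0 [319.3 245.5]
0 5 [319.3 249.7]
0 10 [319.2 254.2]
0 15 [319.2 258.8]
-11 0 [321.  227.3]
-11 5 [321.  231.1]
-11 10 [321.  235.1]
-11 15 [321.  239.3]
[(array([ 32.7, 254.5]), 1492, array([646.1, -68.6])), (array([318.9, 245. ]), 512, array([627.7,  80.6]))]
```

The far right disc still measures (646,−69) at z=40, so the plate pose is right. The physical tips must stand above the nominal TCP. I'll keep descending and watch the force.

Request:
arm_command([
  {"dx": 0,"dy": 0,"dz": 0.02,"rx": 0,"ry": 0,"rz": 0,"fingers": -1},
  {"dx": 0,"dy": 0,"dz": 0.02,"rx": 0,"ry": 0,"rz": 0,"fingers": -1},
  {"dx": 0,"dy": 0,"dz": 0,"rx": 0,"ry": 0,"rz": 0,"fingers": -1},
])

```text
time_s: 6.95
tool_pos: [632.9, 81.1, 28.0]
orientation: [-0.0, -0.043, 0.999, -0.0]
force: [0.5, -0.4, -0.7]
opening: 0.4
```

Request:
arm_command([
  {"dx": 0,"dy": 0,"dz": 0.02,"rx": 0,"ry": 0,"rz": 0,"fingers": -1},
  {"dx": 0,"dy": 0,"dz": 0.02,"rx": 0,"ry": 0,"rz": 0,"fingers": -1},
  {"dx": 0,"dy": 0,"dz": 0,"rx": 0,"ry": 0,"rz": 0,"fingers": -1},
])

```text
time_s: 7.25
tool_pos: [632.9, 81.2, 26.0]
orientation: [-0.0, -0.043, 0.999, -0.0]
force: [0.0, 0.2, 1.0]
opening: 0.1
```

```bash
python3 -c "
from h import *
inbase(); a=save('wrist','w6.png'); b=save('side','s6.png'); t=save('top','t6.png')
D=discs(a,'wrist'); print([(d[0],d[1],d[2].round(1)) for d in D])
o=cv2.hconcat([cv2.resize(a[150:300,230:450],(440,300)) , cv2.resize(b[170:260,275:360],(283,300),interpolation=cv2.INTER_CUBIC)])
cv2.imwrite('pics/c6.png',o[:,:,::-1])"
```

```text
t 7.25 base xy [np.float64(74.3), np.float64(75.1)] z 26.0 toolyaw 4.92 F [0.  0.2 1. ]
[(array([ 26. , 258.3]), 1582, array([646.3, -68.7])), (array([319.1, 246.8]), 350, array([626.8,  80.6]))]
```

View pics/c6.png

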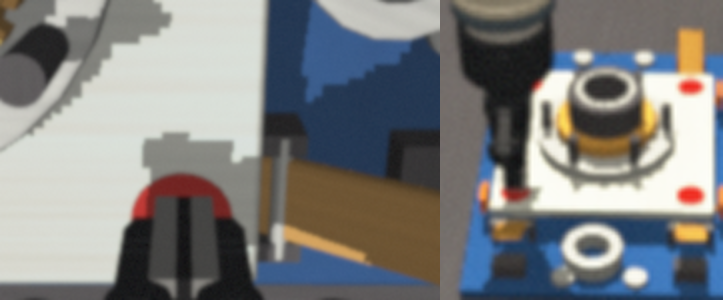

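Request:
arm_command([
  {"dx": 0,"dy": 0,"dz": 0.02,"rx": 0,"ry": 0,"rz": 0,"fingers": -1},
  {"dx": 0,"dy": 0,"dz": 0.02,"rx": 0,"ry": 0,"rz": 0,"fingers": -1},
  {"dx": 0,"dy": 0,"dz": 0,"rx": 0,"ry": 0,"rz": 0,"fingers": -1},
])

```text
time_s: 7.7
tool_pos: [632.9, 81.2, 24.0]
orientation: [-0.0, -0.043, 0.999, -0.0]
force: [-0.4, -0.2, -0.4]
opening: -0.1
```

Request:
arm_command([
  {"dx": 0,"dy": 0,"dz": 0.02,"rx": 0,"ry": 0,"rz": 0,"fingers": -1},
  {"dx": 0,"dy": 0,"dz": 0,"rx": 0,"ry": 0,"rz": 0,"fingers": -1},
])

```text
time_s: 7.9
tool_pos: [632.9, 81.2, 23.0]
orientation: [-0.0, -0.043, 0.999, -0.0]
force: [0.1, -0.5, 0.6]
opening: 0.1
```

Request:
arm_command([
  {"dx": 0,"dy": 0,"dz": 0.02,"rx": 0,"ry": 0,"rz": 0,"fingers": -1},
  {"dx": 0,"dy": 0,"dz": 0,"rx": 0,"ry": 0,"rz": 0,"fingers": -1},
])

```text
time_s: 8.1
tool_pos: [632.9, 81.2, 22.0]
orientation: [-0.0, -0.043, 0.999, -0.0]
force: [-0.2, 0.0, -0.1]
opening: -0.3
```

Request:
arm_command([
  {"dx": 0,"dy": 0,"dz": 0.02,"rx": 0,"ry": 0,"rz": 0,"fingers": -1},
  {"dx": 0,"dy": 0,"dz": 0,"rx": 0,"ry": 0,"rz": 0,"fingers": -1},
])

```text
time_s: 8.3
tool_pos: [632.9, 81.1, 21.1]
orientation: [-0.0, -0.043, 0.999, -0.0]
force: [-0.1, -0.2, -0.1]
opening: -0.0
```

Request:
arm_command([
  {"dx": 0,"dy": 0,"dz": 0.02,"rx": 0,"ry": 0,"rz": 0,"fingers": -1},
  {"dx": 0,"dy": 0,"dz": 0,"rx": 0,"ry": 0,"rz": 0,"fingers": -1},
])

```text
time_s: 8.5
tool_pos: [632.9, 81.1, 20.0]
orientation: [-0.0, -0.043, 0.999, -0.0]
force: [0.5, -0.2, 0.1]
opening: -0.0
```

Request:
arm_command([
  {"dx": 0,"dy": 0,"dz": 0.02,"rx": 0,"ry": 0,"rz": 0,"fingers": -1},
  {"dx": 0,"dy": 0,"dz": 0,"rx": 0,"ry": 0,"rz": 0,"fingers": -1},
])

```text
time_s: 8.7
tool_pos: [632.9, 81.1, 19.0]
orientation: [-0.0, -0.043, 0.999, -0.0]
force: [0.1, 0.3, 0.2]
opening: 0.1
```

```bash
python3 -c "
from h import *
inbase(); print(ctrl.pinch_z); a=save('wrist','w7.png'); b=save('side','s7.png')
D=discs(a,'wrist'); print([(d[0],d[1],d[2].round(1)) for d in D])
for n in ['flag_far_left','flag_near_left','plate']:
  print(n,[(r['score'],r['bbox']) for r in ctrl.find_in('side',n)[:1]])
o=cv2.hconcat([cv2.resize(a[150:300,230:450],(440,300)) , cv2.resize(b[200:245,280:320],(283,300),interpolation=cv2.INTER_CUBIC)])
cv2.imwrite('pics/c7.png',o[:,:,::-1])"
```

```text
t 8.7 base xy [np.float64(74.3), np.float64(75.1)] z 19.0 toolyaw 4.92 F [0.1 0.3 0.2]
18.700000000000003
[(array([ 17.9, 266.1]), 1422, array([646.6, -66.9])), (array([320.3, 245.8]), 32, array([622.7,  80.9])), (array([302.5, 254.3]), 37, array([628. ,  72.7])), (array([339.5, 254.8]), 19, array([626.7,  90.7]))]
flag_far_left []
flag_near_left [(0.57, [286.7, 187.7, 74.3, 50.9])]
plate [(0.85, [290.8, 192.3, 67.7, 45.0])]
```

View pics/c7.png

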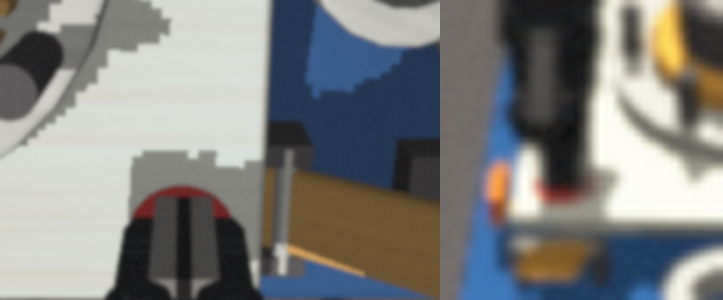

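The fingers' shadow is still closing on the tip, so it hasn't touched yet. By ray geometry I expect contact at about z≈15.

Request:
arm_command([
  {"dx": 0,"dy": 0,"dz": 0.02,"rx": 0,"ry": 0,"rz": 0,"fingers": -1},
  {"dx": 0,"dy": 0,"dz": 0,"rx": 0,"ry": 0,"rz": 0,"fingers": -1},
])

```text
time_s: 9.15
tool_pos: [633.1, 81.2, 18.9]
orientation: [0.0, -0.043, 0.999, -0.0]
force: [-2.4, -1.1, 7.4]
opening: -0.2
```

Request:
arm_command([
  {"dx": 0,"dy": 0,"dz": 0.02,"rx": 0,"ry": 0,"rz": 0,"fingers": -1},
  {"dx": 0,"dy": 0,"dz": 0,"rx": 0,"ry": 0,"rz": 0,"fingers": -1},
])

```text
time_s: 9.35
tool_pos: [633.2, 81.2, 18.8]
orientation: [0.0, -0.043, 0.999, 0.0]
force: [-6.1, -0.8, 15.0]
opening: -0.3
```

Request:
arm_command([
  {"dx": 0,"dy": 0,"dz": 0.02,"rx": 0,"ry": 0,"rz": 0,"fingers": -1},
  {"dx": 0,"dy": 0,"dz": 0,"rx": 0,"ry": 0,"rz": 0,"fingers": -1},
])

```text
time_s: 9.55
tool_pos: [633.2, 81.2, 18.7]
orientation: [0.0, -0.043, 0.999, 0.0]
force: [-8.7, -0.7, 26.2]
opening: 0.0
```

Contact came at reported z≈18.9, so the true tips sit about 21 mm above the reported TCP. The far left corner is solid: 26 N gave less than 0.3 mm. Next is far right.

Request:
arm_command([
  {"dx": 0,"dy": 0,"dz": -0.3,"rx": 0,"ry": 0,"rz": 0,"fingers": -1},
  {"dx": 0,"dy": 0,"dz": -0.4,"rx": 0,"ry": 0,"rz": 0,"fingers": -1},
  {"dx": 0,"dy": -0.75,"dz": 0,"rx": 0,"ry": 0,"rz": 0,"fingers": -1},
  {"dx": 0,"dy": -0.75,"dz": 0,"rx": 0,"ry": 0,"rz": 0,"fingers": -1},
  {"dx": 0,"dy": -0.75,"dz": 0,"rx": 0,"ry": 0,"rz": 0,"fingers": -1},
  {"dx": 0,"dy": -0.75,"dz": 0,"rx": 0,"ry": 0,"rz": 0,"fingers": -1},
  {"dx": 0,"dy": 0,"dz": 0.3,"rx": 0,"ry": 0,"rz": 0,"fingers": -1},
  {"dx": 0,"dy": 0,"dz": 0.2,"rx": 0,"ry": 0,"rz": 0,"fingers": -1},
  {"dx": 0,"dy": 0,"dz": 0,"rx": 0,"ry": 0,"rz": 0,"fingers": -1},
  {"dx": 0,"dy": 0,"dz": 0,"rx": 0,"ry": 0,"rz": 0,"fingers": -1},
])

```text
time_s: 10.55
tool_pos: [645.4, -67.1, 25.7]
orientation: [-0.001, -0.044, 0.999, 0.0]
force: [-0.3, 0.1, 0.2]
opening: -0.3
```

```bash
python3 -c "
from h import *
inbase()"
```

```text
t 10.55 base xy [np.float64(74.1), np.float64(-73.7)] z 25.7 toolyaw 4.99 F [-0.3  0.1  0.2]
```

Request:
arm_command([
  {"dx": -0.01,"dy": -0.02,"dz": 0.1,"rx": 0,"ry": 0,"rz": 0,"fingers": -1},
  {"dx": 0,"dy": 0,"dz": 0.03,"rx": 0,"ry": 0,"rz": 0,"fingers": -1},
  {"dx": 0,"dy": 0,"dz": 0,"rx": 0,"ry": 0,"rz": 0,"fingers": -1},
])

```text
time_s: 10.85
tool_pos: [646.4, -68.8, 19.5]
orientation: [-0.0, -0.043, 0.999, 0.0]
force: [-0.4, -0.2, 0.5]
opening: -0.2
```

Request:
arm_command([
  {"dx": 0,"dy": 0,"dz": 0.02,"rx": 0,"ry": 0,"rz": 0,"fingers": -1},
  {"dx": 0,"dy": 0,"dz": 0,"rx": 0,"ry": 0,"rz": 0,"fingers": -1},
])

```text
time_s: 11.05
tool_pos: [646.7, -69.1, 18.9]
orientation: [0.0, -0.043, 0.999, 0.0]
force: [-0.2, -0.1, 0.7]
opening: 0.3
```

Request:
arm_command([
  {"dx": 0,"dy": 0,"dz": 0.02,"rx": 0,"ry": 0,"rz": 0,"fingers": -1},
  {"dx": 0,"dy": 0,"dz": 0,"rx": 0,"ry": 0,"rz": 0,"fingers": -1},
])

```text
time_s: 11.25
tool_pos: [646.7, -69.1, 18.0]
orientation: [0.0, -0.043, 0.999, 0.0]
force: [0.5, 1.3, 4.0]
opening: 0.0
```

Request:
arm_command([
  {"dx": 0,"dy": 0,"dz": 0.02,"rx": 0,"ry": 0,"rz": 0,"fingers": -1},
  {"dx": 0,"dy": 0,"dz": 0,"rx": 0,"ry": 0,"rz": 0,"fingers": -1},
])

```text
time_s: 11.45
tool_pos: [646.8, -69.3, 17.0]
orientation: [0.0, -0.043, 0.999, -0.0]
force: [-0.4, 0.7, 5.4]
opening: 0.3
```

Request:
arm_command([
  {"dx": 0,"dy": 0,"dz": 0.02,"rx": 0,"ry": 0,"rz": 0,"fingers": -1},
  {"dx": 0,"dy": 0,"dz": 0,"rx": 0,"ry": 0,"rz": 0,"fingers": -1},
])

```text
time_s: 11.65
tool_pos: [646.9, -69.3, 16.1]
orientation: [0.0, -0.043, 0.999, -0.0]
force: [-0.7, 1.3, 5.5]
opening: 0.1
```

Request:
arm_command([
  {"dx": 0,"dy": 0,"dz": 0.02,"rx": 0,"ry": 0,"rz": 0,"fingers": -1},
  {"dx": 0,"dy": 0,"dz": 0,"rx": 0,"ry": 0,"rz": 0,"fingers": -1},
])

```text
time_s: 11.85
tool_pos: [646.9, -69.3, 15.1]
orientation: [0.0, -0.043, 0.999, -0.0]
force: [0.0, 1.1, 5.9]
opening: -0.1
```

The far right corner yields at about 5 N. I'll press it fully to the stop.

Request:
arm_command([
  {"dx": 0,"dy": 0,"dz": 0.02,"rx": 0,"ry": 0,"rz": 0,"fingers": -1},
  {"dx": 0,"dy": 0,"dz": 0,"rx": 0,"ry": 0,"rz": 0,"fingers": -1},
])

```text
time_s: 12.05
tool_pos: [647.0, -69.3, 14.6]
orientation: [0.0, -0.043, 0.999, -0.0]
force: [-1.9, 1.8, 10.3]
opening: 0.2
```

Request:
arm_command([
  {"dx": 0,"dy": 0,"dz": 0.02,"rx": 0,"ry": 0,"rz": 0,"fingers": -1},
  {"dx": 0,"dy": 0,"dz": 0,"rx": 0,"ry": 0,"rz": 0,"fingers": -1},
])

```text
time_s: 12.25
tool_pos: [647.0, -69.3, 14.3]
orientation: [0.001, -0.043, 0.999, -0.0]
force: [-4.4, 1.5, 16.4]
opening: 0.2
```

Request:
arm_command([
  {"dx": 0,"dy": 0,"dz": 0.02,"rx": 0,"ry": 0,"rz": 0,"fingers": -1},
  {"dx": 0,"dy": 0,"dz": 0,"rx": 0,"ry": 0,"rz": 0,"fingers": -1},
])

```text
time_s: 12.45
tool_pos: [647.0, -69.3, 14.0]
orientation: [0.001, -0.043, 0.999, -0.0]
force: [-7.2, 1.8, 23.4]
opening: 0.0
```

It stops at about 4.6 mm with the force climbing to 23 N, so far right is the slack corner. I'll lift off and go over its shim.

Request:
arm_command([
  {"dx": 0,"dy": 0,"dz": -0.3,"rx": 0,"ry": 0,"rz": 0,"fingers": -1},
  {"dx": 0,"dy": 0,"dz": -0.6,"rx": 0,"ry": 0,"rz": 0,"fingers": -1},
  {"dx": 0,"dy": -0.62,"dz": 0,"rx": 0,"ry": 0,"rz": 0,"fingers": -1},
  {"dx": 0,"dy": -0.62,"dz": 0,"rx": 0,"ry": 0,"rz": 0,"fingers": -1},
  {"dx": 0,"dy": 0,"dz": 0,"rx": 0,"ry": 0,"rz": 0,"fingers": -1},
  {"dx": 0,"dy": 0,"dz": 0,"rx": 0,"ry": 0,"rz": 0,"fingers": -1},
])

```text
time_s: 13.05
tool_pos: [651.4, -131.6, 56.4]
orientation: [-0.0, -0.042, 0.999, 0.0]
force: [-1.7, 0.2, -0.8]
opening: -0.2
```

```bash
python3 -c "
from h import *
inbase(); a=save('wrist','w8.png'); b=save('side','s8.png')
o=cv2.hconcat([cv2.resize(a,(640,400)) , cv2.resize(b[170:260,275:365],(160,400*160//400))[:0] if 0 else np.zeros((400,0,3),np.uint8)])
cv2.imwrite('pics/c8.png',a[:,:,::-1])"
```

```text
t 13.05 base xy [np.float64(74.6), np.float64(-138.5)] z 56.4 toolyaw 4.83 F [-1.7  0.2 -0.8]
```

View pics/c8.png

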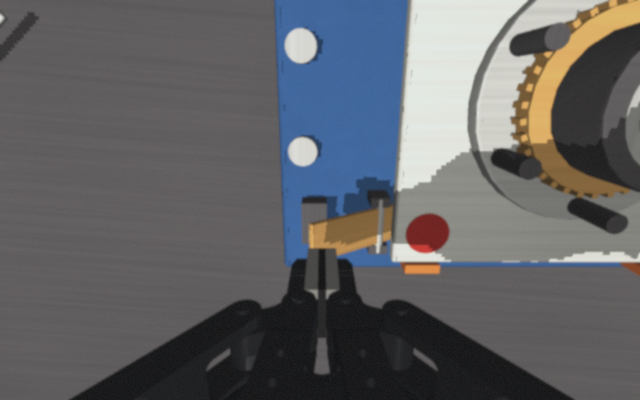

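The finger covers columns 305–338 over the raised shim, whose outer end is near (310,232). I'll press it down.

Request:
arm_command([
  {"dx": 0,"dy": 0,"dz": 0.2,"rx": 0,"ry": 0,"rz": 0,"fingers": -1},
  {"dx": 0,"dy": 0,"dz": 0.2,"rx": 0,"ry": 0,"rz": 0,"fingers": -1},
  {"dx": 0,"dy": 0,"dz": 0.1,"rx": 0,"ry": 0,"rz": 0,"fingers": -1},
  {"dx": 0,"dy": 0,"dz": 0.06,"rx": 0,"ry": 0,"rz": 0,"fingers": -1},
  {"dx": 0,"dy": 0,"dz": 0,"rx": 0,"ry": 0,"rz": 0,"fingers": -1},
])

```text
time_s: 13.65
tool_pos: [651.6, -130.8, 28.1]
orientation: [-0.0, -0.043, 0.999, 0.0]
force: [0.5, 0.4, 0.0]
opening: -0.4
```

Request:
arm_command([
  {"dx": 0,"dy": 0,"dz": 0.06,"rx": 0,"ry": 0,"rz": 0,"fingers": -1},
  {"dx": 0,"dy": 0,"dz": 0.06,"rx": 0,"ry": 0,"rz": 0,"fingers": -1},
  {"dx": 0,"dy": 0,"dz": 0.06,"rx": 0,"ry": 0,"rz": 0,"fingers": -1},
  {"dx": 0,"dy": 0,"dz": 0.06,"rx": 0,"ry": 0,"rz": 0,"fingers": -1},
  {"dx": 0,"dy": 0,"dz": 0,"rx": 0,"ry": 0,"rz": 0,"fingers": -1},
])

```text
time_s: 14.15
tool_pos: [652.4, -131.3, 16.8]
orientation: [0.001, -0.043, 0.999, -0.0]
force: [0.6, -0.7, 2.5]
opening: -0.2
```

Request:
arm_command([
  {"dx": 0,"dy": 0,"dz": 0.06,"rx": 0,"ry": 0,"rz": 0,"fingers": -1},
  {"dx": 0,"dy": 0,"dz": 0.06,"rx": 0,"ry": 0,"rz": 0,"fingers": -1},
  {"dx": 0,"dy": 0,"dz": 0,"rx": 0,"ry": 0,"rz": 0,"fingers": -1},
])

```text
time_s: 14.45
tool_pos: [652.3, -131.3, 10.8]
orientation: [0.001, -0.043, 0.999, -0.0]
force: [0.4, -0.9, 2.3]
opening: -0.3
```

Request:
arm_command([
  {"dx": 0,"dy": 0,"dz": 0.04,"rx": 0,"ry": 0,"rz": 0,"fingers": -1},
  {"dx": 0,"dy": 0,"dz": 0.02,"rx": 0,"ry": 0,"rz": 0,"fingers": -1},
  {"dx": 0,"dy": 0,"dz": 0,"rx": 0,"ry": 0,"rz": 0,"fingers": -1},
])

```text
time_s: 14.75
tool_pos: [652.3, -131.4, 8.1]
orientation: [0.001, -0.043, 0.999, -0.0]
force: [1.7, -3.1, 4.7]
opening: -0.1
```

Request:
arm_command([
  {"dx": 0,"dy": 0,"dz": 0.02,"rx": 0,"ry": 0,"rz": 0,"fingers": -1},
  {"dx": 0,"dy": 0,"dz": 0,"rx": 0,"ry": 0,"rz": 0,"fingers": -1},
])

```text
time_s: 14.95
tool_pos: [652.5, -131.4, 7.8]
orientation: [0.001, -0.043, 0.999, -0.0]
force: [-1.2, -2.2, 12.0]
opening: -0.2
```

Request:
arm_command([
  {"dx": 0,"dy": 0,"dz": 0.02,"rx": 0,"ry": 0,"rz": 0,"fingers": -1},
  {"dx": 0,"dy": 0,"dz": 0,"rx": 0,"ry": 0,"rz": 0,"fingers": -1},
])

```text
time_s: 15.15
tool_pos: [652.5, -131.4, 7.6]
orientation: [0.001, -0.043, 0.999, -0.0]
force: [-3.2, -1.7, 18.8]
opening: 0.4
```

Request:
arm_command([
  {"dx": 0,"dy": 0,"dz": 0.02,"rx": 0,"ry": 0,"rz": 0,"fingers": -1},
  {"dx": 0,"dy": 0,"dz": 0,"rx": 0,"ry": 0,"rz": 0,"fingers": -1},
])

```text
time_s: 15.35
tool_pos: [652.6, -131.4, 7.3]
orientation: [0.001, -0.043, 0.999, -0.0]
force: [-5.9, -0.9, 25.0]
opening: 0.1
```

It reached a hard stop at reported z≈8, as predicted for flat. I'll retreat and look.

Request:
arm_command([
  {"dx": 0,"dy": 0,"dz": -0.2,"rx": 0,"ry": 0,"rz": 0,"fingers": -1},
  {"dx": 0,"dy": 0,"dz": -0.8,"rx": 0,"ry": 0,"rz": 0,"fingers": -1},
  {"dx": 0,"dy": 0,"dz": -0.9,"rx": 0,"ry": 0,"rz": 0,"fingers": -1},
  {"dx": -0.2,"dy": 0.5,"dz": -0.8,"rx": 0,"ry": 0,"rz": 0,"fingers": -1},
  {"dx": -0.2,"dy": 0.7,"dz": -0.4,"rx": 0,"ry": 0,"rz": 0,"fingers": -1},
  {"dx": 0,"dy": 0.8,"dz": -0.2,"rx": 0,"ry": 0,"rz": 0,"fingers": -1},
  {"dx": 0,"dy": 0.6,"dz": 0,"rx": 0,"ry": 0,"rz": 0,"fingers": -1},
  {"dx": 0,"dy": 0,"dz": 0,"rx": 0,"ry": 0,"rz": 0,"fingers": -1},
  {"dx": 0,"dy": 0,"dz": 0,"rx": 0,"ry": 0,"rz": 0,"fingers": -1},
])

```text
time_s: 16.25
tool_pos: [660.0, 1.0, 169.2]
orientation: [-0.001, -0.044, 0.999, 0.0]
force: [-1.2, 0.8, 0.1]
opening: -0.2
```

```bash
python3 -c "
from h import *
inbase(); a=save('wrist','w9.png'); D=discs(a,'wrist'); print([(d[0],d[2].round(1)) for d in D])
t=save('top','t9.png')
for n,z in (('shim_end_far_right',29),('shim_end_far_left',55),('shim_end_near_left',55),('shim_end_near_right',55)):
  r=ctrl.tip_of('wrist',n); print(n,[(x['position'],round(x['score'],2),ray('wrist',x['position'],z).round(1)) for x in r[:1]])
c,s=np.cos(TH),np.sin(TH)
for b,z in (((75,-147),29),((75,-137.5),55)):
  print(z,np.round(proj('wrist',[C[0]+c*b[0]-s*b[1],C[1]+s*b[0]+c*b[1],z]),1))
cv2.imwrite('pics/c9.png',cv2.resize(a[0:250,120:520],(800,500))[:,:,::-1])"
```

```text
t 16.25 base xy [np.float64(94.4), np.float64(-7.1)] z 169.2 toolyaw 5.02 F [-1.2  0.8  0.1]
[(array([245.8, 161. ]), array([645.7, -68.6])), (array([412. , 161.8]), array([633.3,  81.5]))]
shim_end_far_right [([167.7, 157.6], 0.71, array([ 651.4, -144.7,   29. ]))]
shim_end_far_left [([488.4, 164.8], 0.61, array([628. , 142.3,  55. ]))]
shim_end_near_left []
shim_end_near_right []
29 [172.9 159. ]
55 [171.  165.1]
```

View pics/c9.png

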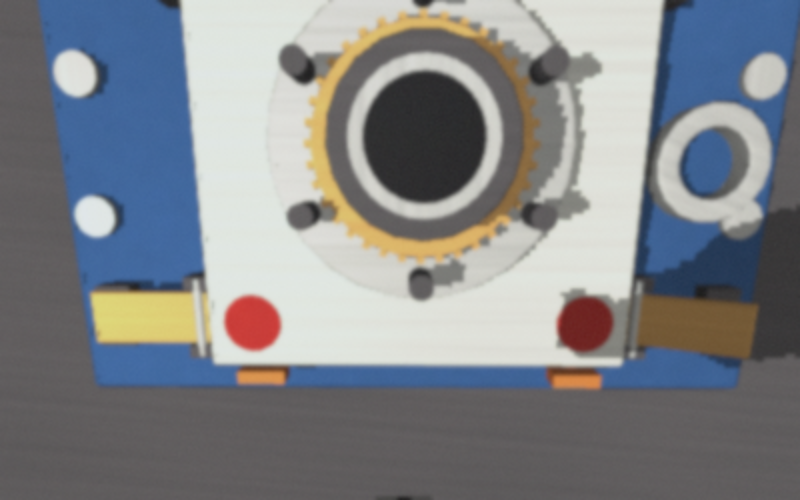

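The far right shim at crop (145,317) is now bright and rectangular, lying flat, while far left still slopes. The far right flag at (262,376) sits lower than the far left one, and the discs are back where they were to within 1 mm. Handing in.

```bash
python3 -c "
from plant import ctrl
print(ctrl.job_done())"
```

```text
the job is handed in; nothing more can be done
None
```

The far right corner is the slack one. I pressed its shim down flat and handed the job in at about 16.5 s of the 54 s allowed.

- **Far left corner:** pressed to 26 N with less than 0.3 mm of movement, so it is solid.
- **Far right corner:** began to yield at about 4 N and reached a hard stop about 4.6 mm down. I pressed it on to 23 N and then released it.
- **Near corners:** I did not press these, since the slack corner was already found.
- **Far right shim:** pressed to its hard stop at 25 N, at the height expected for flat.

**Last checks:** In the final wrist picture the far right shim lies flat and its flag sits lower than the far left one. The far left shim is still raised. The two far discs were within 1 mm of where they were at the start, and the bearing ring looked undisturbed. The two near shims, the jar, the tub and the screwdriver were out of that picture; the arm never went near them.

**What disagreed:**
- The fingertips touched about 21 mm lower than the reported TCP height implied. I found the real contact height by force and used it for the other presses.
- Force on the shim while it moved was only 2 to 5 N, less than the roughly 6 N stated.

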